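# Clear the page and turn the sample-book leaf

### The arm

A 7-joint arm with a two-finger parallel gripper is mounted at the origin on the work surface. World frame = base frame: x ahead of the robot, y to its left, z up, the work surface at z = 0. Lengths are in m, angles in rad, forces in N, time in s.
With the tool pointing down it reaches from about 0.4 to 0.85 m from the base axis. Payload 10.4 kg.
Tool frame: the origin (TCP) lies at the centre of the arm's flange, where the gripper is bolted on; the fingertips stand 173 mm ahead of it and the grasp point (between the pads) lies 155 mm ahead of it (manip.nose_length is the distance from the TCP to the fingertips, in m); z points along the fingers, x is the direction in which the jaws open and shut, and the axes are right-handed (so a half turn about z gives the same grasp; the last joint's range is limited). The gripper opens to 85 mm and grips with 20 to 120 N. Pads are 22 mm wide; open, the fingers measure 114 mm over their backs; the gripper's body (76 mm by 85 mm) begins 54 mm behind the grasp point. The pads swing forward as they close: fully open they stand 13 mm farther back than shut.
Start: joints at [-1.261, 0.332, -0.065, 1.46, 0.022, 1.35, -0.088], TCP at [0.204, 0.591, 0.405] pointing down, gripper open.
Joint ranges: [-2.6, 2.6], [-0.5, 2.12], [-1.47, 1.34], [0.16, 2.42], [-1.27, 4.41], [0.06, 2.06], [-2.6, 2.6]. Speed limits (rad/s): [2.22, 2.22, 2.79, 2.79, 3.14, 3.14, 3.14].

### API

Orientations are given as a unit quaternion [x, y, z, w].
In Python, from workcell import status, cams, order, manip gives the robot as it stands.
- The arm moves only by the tool servo_tool, never from a script. Its argument "motion" is a list that holds one entry, the list of rows, each a list of 6 numbers: the shift along the tool's x, y, z in units of 50 mm (1.0 is 50 mm), then the turn, a rotation vector about the tool's x, y, z in units of 5 degrees (1.0 is 5 degrees). In form: [[[x, y, z, ax, ay, az], ...]]. A call has 1 to 12 rows; each row shifts and turns the pose as measured when the row begins, along the tool's axes as they then stand; what a row does not reach is not made up. A row lasts 1/10 s, in which the tool goes at most 50 mm and 8.59 degrees, less where a joint would pass 70% of its speed; a pose out of reach is approached as far as the arm can. A call is refused whole if a number of a shift passes 1 or a number of a turn 1, either way. A call with a gripper value outside its range is refused whole. "jaw" is the closure in counts, from 0 (fully open) to 255 (shut), set as the call begins (left out, the last holds). The fingers move at their own pace and stop on an object; "force" is the grip in N (left out, the last holds). Time passes only in rows, so rows that do not move let the fingers close. It gives the time, the measured TCP pose, the force and the opening at its end, in the units of the state.
- status.get_obs(): the state, without advancing time (a new reading comes with each control period).
- cams.camera(name): name is "side" or "top"; returns a dict with "color" (420x560x3 uint8, red, green, blue), "vertical_fov" (degrees; the focal length in pixels is half the picture's height over the tangent of half this angle, whatever the lens; pixels are square), "cx", "cy" (the principal point, pixels), "extrinsics" (4x4, takes a point from camera to world coordinates). Camera axes: x right, y down, z forward; pixel columns grow to the right and rows downward; lengths in m; the calibration is good to about 2 mm. A picture is of the moment at which its call begins. There is no depth.
- order.hand_in(): hands the job in, once; it reports no verdict.
The state is a dict: "clock": time; "joint_pos": joint angles; "joint_velocities": joint speeds; "tau": joint torques, N m; "position": TCP position; "ee_rot": TCP orientation; "ft_force": force on the tool from outside, world axes, zero at the start; "torque": the same for the moment, N m; "grip_width": opening from 0.0 (shut) to 1.0 (fully open).
Only numpy, scipy, OpenCV 4.12 (cv2) and the standard library are available. Lean on these libraries where they do the work, as an engineer would, in place of code of your own. Each camera call takes 0.05 s, during which the arm holds its last target.

### The job

Somebody left a wax tin on the left-hand page of the open finish-sample book. With your fingertips push the tin off the book so that it sits flat on the desk, then turn the half-raised leaf with the yellow tab on over the spine and press it down until it lies flat on the left-hand page. Use only fingertip pushes: do not pinch, lift or carry anything, leave the next leaf (blue tab) lying where it is, and do not shift the book or the other things on the desk.

Things in the scene. Friction and masses are not known exactly. Their poses are not given: they have to be found in the camera images.
- book: Open sample book flat on the desk, loose, 1.6 kg; dark covers 206 (x) by 300 mm (y). Origin: centre of its underside; x along the spine (away from the robot at yaw 0), y to the left-hand page, z up. Pages 200 mm long, 12 to 149 mm either side of the spine; the left-hand page's top is 15.8 mm above the desk. The leaves turn about a steel rod on the spine, axis 18 mm up, end brackets 23 mm high.
- tin: Flat round metal tin, green dot on its lid, 64 mm in diameter, 22 mm high, 60 to 130 g, loose, lying on the left-hand page. Origin: centre of its underside; z is its axis. It slides when pushed on its side and drops 16 mm from the page's edge to the desk, where it must sit flat beside the book, on any side. While it is on the page the leaf cannot lie flat.
- leaf_a (a joint): Angle (rad) of the yellow-tab leaf about the rod: 0 flat on the right, pi/2 upright, pi flat on the left-hand page (stop). Starts at 0.5 to 0.9. Tight knuckles hold it wherever it is left; turning it takes 0.4 to 1.5 N at the tab. Rigid pale board, 4 mm thick, colour chips on both faces, 196 mm along the rod, mid-plane through the rod's axis, reaching 133 mm from it, the tab 149 mm.
- leaf_a_tab (a point): Middle of the yellow tab of the half-raised leaf, half way through its 4 mm thickness; the tab is 50 mm along the rod by 16 mm. It lies 141 mm from the rod's axis, at the middle of the leaf's length (book x = 0), and moves with the leaf.
- leaf_a_face: The layer of the yellow-tab leaf, 2 mm thick, that looks up while the leaf lies on the right. Origin on the rod's axis at the middle of its length, 18 mm above the desk; -y runs from the rod to the tab.
- leaf_a_back: The other 2 mm layer of the same leaf, which looks down while the leaf lies on the right, and up when it is turned. Same origin and axes. (Pinching the leaf loads both layers hard at once.)
- leaf_b (a joint): Angle (rad) of the next leaf (blue tab), which lies flat (0) on the right-hand pages, its top 15.5 mm above the desk. Same size and stiffness as the other; it is to stay there.
- leaf_b_tab (a point): Middle of the blue tab of the next leaf, 141 mm from the rod's axis, at book x = -65 mm, 13.5 mm above the desk.
- cup: White open paper cup, 80 mm across the rim, 95 mm high, light; origin: centre of its underside. Leave alone.
- mouse: Black computer mouse, 105 x 60 x 32 mm; origin: centre of its underside. Leave alone.
- sculpture: Ochre printed model of a hand on a round foot (68 mm), about 150 mm high and 90 mm wide; origin: centre of its underside. Leave alone.
- charger: White charger block 50 x 50 x 28 mm; origin: centre of its underside. Leave alone.
- glue: Standing glue stick, white and orange, 31 mm in diameter, 96 mm high, tips easily; origin: centre of its underside. Leave alone.
Things that resemble listed ones, but are neither listed nor needed, are in the scene too. What is shaped like the tin but purple is not meant.

How it is judged:
By the outcome, as a careful person would: the job done as asked, in the order asked, and still so for the second after the job is handed in, with the robot touching nothing.
It also fails if it takes over 59 s, if anything falls off the work surface, if the arm or the gripper's body presses on something with over 40 N, if the wrist force passes 120 N, or if a joint passes its speed limit or range.

## Working session

There is one attempt and no reset: what is moved stays moved. The work goes in short steps, Python scripts to look and compute and a tool call to move; the robot and the scene stay as the last step left them, time stands still between calls to the robot, and variables do not carry over. Pictures are saved under pics/ and viewed, and the job is handed in when it is done.

Besides the shell and the picture viewer there is one more tool, called after "Call:" as name(argument=value, ...) on one line, values as JSON. servo_tool: Moves the arm, as the interface text tells. Its arguments: {"type":"object","properties":{"motion":{"type":"array","items":{"type":"array","items":{"type":"array","items":{"type":"number"}}}},"jaw":{"type":"number"},"force":{"type":"number"}},"required":["motion"]}

```bash
ls; mkdir -p pics; python3 - <<'E'
from workcell import status,cams,manip
import cv2,numpy as np
print(status.get_obs()); print(manip.nose_length)
for n in("side","top"):
    c=cams.camera(n); cv2.imwrite(f"pics/{n}0.png",cv2.cvtColor(c["color"],cv2.COLOR_RGB2BGR))
    print(n,c["vertical_fov"],c["cx"],c["cy"],np.round(c["extrinsics"],4).tolist())
    np.savez(f"{n}0.npz",**c)
E
```

```text
pics
{'clock': 0.0, 'joint_pos': array([-1.2606067 ,  0.33288634, -0.06466174,  1.46096481,  0.02160712,
        1.34988627, -0.08850532]), 'joint_velocities': array([ 4.94176577e-04, -2.16424352e-03, -9.80587903e-05,  1.14944846e-03,
        6.74376413e-04,  7.42515715e-05, -6.66381646e-04]), 'tau': array([-6.95642138e-04, -6.25444293e+01,  4.86943207e-02, -3.91607630e+01,
        1.62016251e-02,  9.52666509e-03,  1.63670848e-05]), 'position': array([0.20414805, 0.59058073, 0.4038954 ]), 'ee_rot': array([ 8.14462278e-01,  5.80216056e-01, -5.64003488e-04,  4.55063454e-04]), 'ft_force': array([ 0.03455344,  0.62289068, -0.49390267]), 'torque': array([0.00322652, 0.07213554, 0.00958231]), 'grip_width': 0.9988818999269925}
0.1734
side 44.08811860650317 279.9058724189905 207.39920768317765 [[0.8908, -0.3483, 0.292, 0.0747], [-0.4541, -0.6579, 0.6008, -0.8491], [-0.0172, -0.6678, -0.7442, 1.1386], [0.0, 0.0, 0.0, 1.0]]
top 52.441668201728255 276.7546323231812 213.8383704916529 [[0.014, -0.9854, 0.1695, 0.3258], [-0.9999, -0.0145, -0.0017, 0.001], [0.0042, -0.1695, -0.9855, 1.1636], [0.0, 0.0, 0.0, 1.0]]
```

View pics/side0.png

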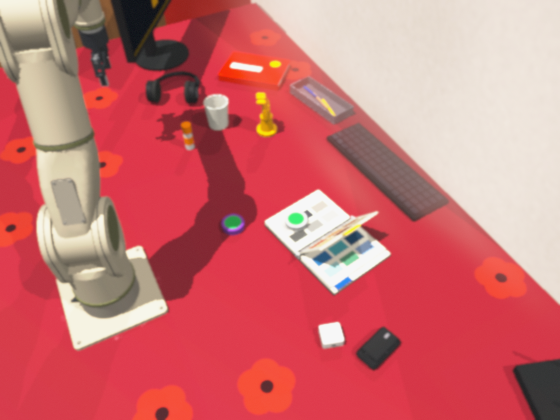

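View pics/top0.png

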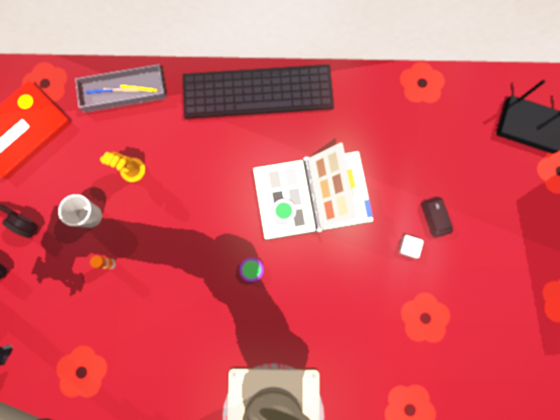

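Candidates for the tin: the one on the left page at top (284,211) / side (297,218), and the purple-sided round at top (251,270) / side (232,224), on the desk. The first fits because it lies on the page and isn't purple. I'll check it in enlarged crops.

```bash
cat > h.py <<'E'
import numpy as np,cv2
def load(n): return dict(np.load(n+".npz"))
def K(c):
    f=210/np.tan(np.radians(float(c["vertical_fov"]))/2); return f,float(c["cx"]),float(c["cy"])
def ray(c,u,v):
    f,cx,cy=K(c);E=c["extrinsics"];d=E[:3,:3]@np.array([(u-cx)/f,(v-cy)/f,1]);return E[:3,3],d/np.linalg.norm(d)
def plane(c,u,v,z):
    o,d=ray(c,u,v);return o+d*(z-o[2])/d[2]
def proj(c,p):
    f,cx,cy=K(c);E=c["extrinsics"];q=E[:3,:3].T@(np.asarray(p,float)-E[:3,3]);return np.array([cx+f*q[0]/q[2],cy+f*q[1]/q[2]])
def tri(c1,p1,c2,p2):
    a,d=ray(c1,*p1);b,e=ray(c2,*p2)
    s=np.linalg.lstsq(np.stack([d,-e],1),b-a,rcond=None)[0];P=a+s[0]*d;Q=b+s[1]*e
    return (P+Q)/2,np.linalg.norm(P-Q)
def crop(c,x0,y0,x1,y1,k):
    return cv2.resize(cv2.cvtColor(c["color"],cv2.COLOR_RGB2BGR)[y0:y1,x0:x1],None,fx=k,fy=k,interpolation=cv2.INTER_CUBIC)
E
python3 - <<'E'
from h import *
s=load("side0");t=load("top0")
a=crop(s,200,180,400,300,4);b=crop(t,230,130,390,290,4)[:480]
cv2.imwrite("pics/cs.png",a);cv2.imwrite("pics/ct.png",crop(t,230,135,390,285,5)[:,:])
for c,n in((s,'s'),(t,'t')):
    hsv=cv2.cvtColor(c["color"],cv2.COLOR_RGB2HSV)
    for nm,lo,hi in(("green",(45,120,80),(85,255,255)),("yellow",(24,150,150),(34,255,255)),("blue",(100,150,100),(125,255,255)),("white",(0,0,150),(180,70,255))):
        m=cv2.inRange(hsv,lo,hi);k,l,st,ce=cv2.connectedComponentsWithStats(m)
        print(n,nm,[(ce[i].round(1).tolist(),int(st[i,4])) for i in range(1,k) if st[i,4]>15])
E
```

```text
s green [([295.5, 218.1], 124), ([232.2, 221.8], 134)]
s yellow [([274.7, 63.6], 48), ([260.6, 97.5], 71), ([263.8, 131.1], 66), ([350.2, 230.2], 29)]
s blue [([321.5, 258.1], 84), ([342.6, 282.8], 61)]
s white [([41.3, 71.9], 6351), ([456.9, 101.2], 46951), ([83.3, 21.4], 85), ([4.7, 50.6], 314), ([245.7, 66.8], 179), ([325.0, 99.7], 819), ([217.4, 109.4], 608), ([189.7, 146.9], 26), ([68.3, 206.5], 6074), ([326.5, 238.9], 5568), ([108.2, 301.8], 4628), ([331.1, 334.5], 525)]
t green [([283.4, 210.3], 160), ([251.0, 269.5], 198)]
t yellow [([139.6, 87.9], 87), ([25.0, 101.2], 165), ([109.6, 159.0], 156), ([129.5, 171.4], 200), ([350.7, 177.9], 44)]
t blue [([95.0, 91.0], 26)]
t white [([286.6, 28.6], 32509), ([115.9, 71.8], 30), ([121.0, 88.7], 1516), ([12.6, 133.9], 405), ([311.2, 193.6], 7194), ([77.5, 210.3], 992), ([411.2, 246.1], 417), ([273.0, 389.5], 3162), ([282.7, 408.6], 52)]
```

View pics/cs.png

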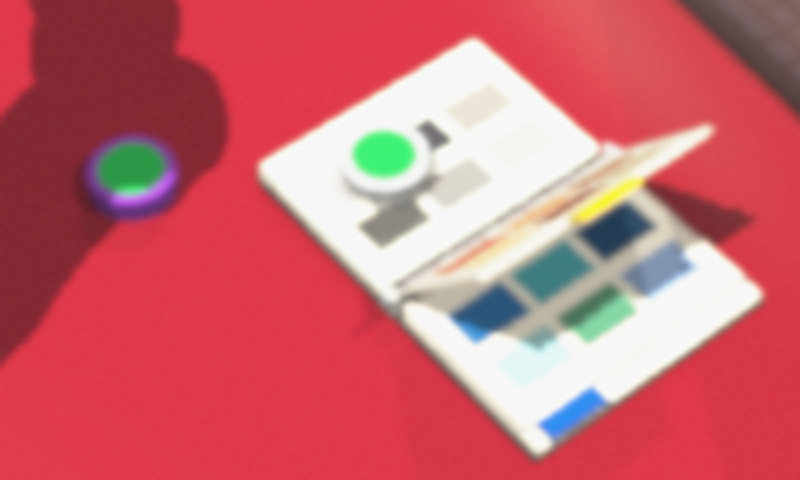

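View pics/ct.png

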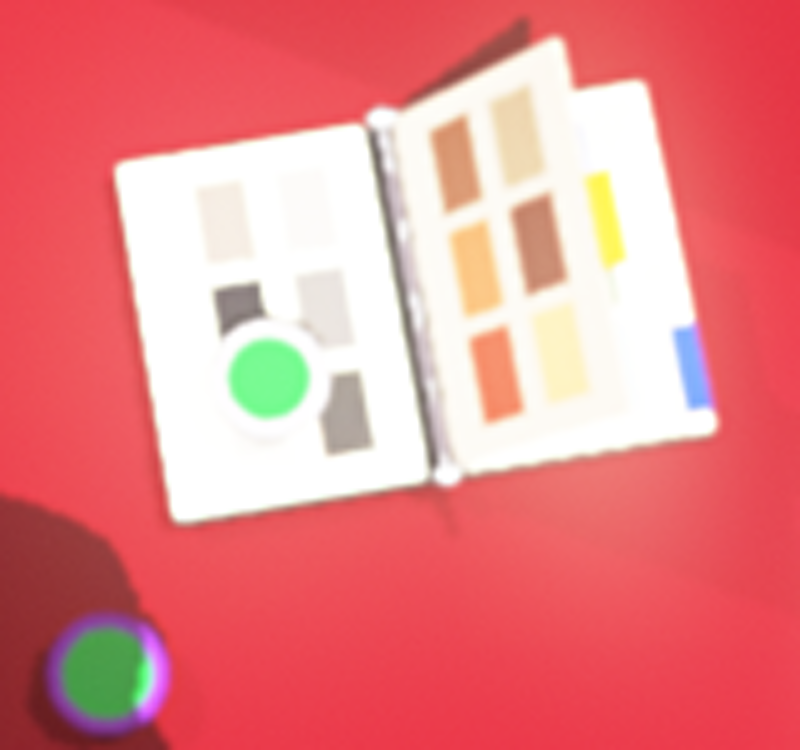

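```bash
cat > m.py <<'E'
from h import *
s=load("side0");t=load("top0")
tin,e=tri(s,(295.5,218.1),t,(283.4,210.3));print("tin lid",tin.round(4),e)
tab,e=tri(s,(350.2,230.2),t,(350.7,177.9));print("tab",tab.round(4),e)
dec,e=tri(s,(232.2,221.8),t,(251,269.5));print("decoy",dec.round(4),e)
C=[(253.4,167.6),(264.6,239.4),(359,151.4),(373,221.4)]
P=[plane(t,*c,.0155) for c in C]
for p in P: print(p.round(4), "side px",proj(s,p).round(1))
print("sides",np.linalg.norm(P[0]-P[1]),np.linalg.norm(P[2]-P[3]),np.linalg.norm(P[0]-P[2]),np.linalg.norm(P[1]-P[3]))
ctr=np.mean(P,0)
ysd=(P[0]+P[1]-P[2]-P[3])/2; xs=(P[0]+P[2]-P[1]-P[3])/2
yaw1=np.arctan2(ysd[1],ysd[0])-np.pi/2; yaw2=np.arctan2(xs[1],xs[0]); print("ctr",ctr,"yaw",yaw1,yaw2)
br=[plane(t,306,158.6,.022),plane(t,319.4,230.2,.022)];print("brackets",br,np.mean(br,0))
# side-view corners from crop/4+(200,180): TL, BL, BR, bottom...
S=[(475,40),(262,172),(760,296),(538,452)]
S=[(a/4+200,b/4+180) for a,b in S]
for q,c in zip(S,C): print("tri corner",*[np.round(v,4) for v in tri(s,q,t,c)])
yaw=(yaw1+yaw2)/2
for nm,p in(("tin",tin),("tab",tab)):
    d=p-ctr;X=np.array([np.cos(yaw),np.sin(yaw)]);Y=np.array([-X[1],X[0]])
    print(nm,"book",X@d[:2],Y@d[:2],p[2])
print("leaf angle",np.arctan2(tab[2]-.018,-(Y@(tab-ctr)[:2])),np.hypot(tab[2]-.018,Y@(tab-ctr)[:2]))
for n,st,uv in (("mouse",t,(437,216)),("charger",t,(411,246)),("sculpt",t,(130,170)),("cup",t,(78,210))): print(n,plane(st,*uv,.02).round(3))
E
python3 m.py
```

```text
tin lid [ 0.5276 -0.0182  0.0397] 0.0029443031282868305
tab [ 0.5956 -0.1839  0.1271] 0.005228885068986053
decoy [0.3697 0.0656 0.023 ] 0.0028872442848670355
[0.6529 0.0658 0.0155] side px [319.6 189.6]
[0.4527 0.0308 0.0155] side px [264.6 221.3]
[ 0.7044 -0.2292  0.0155] side px [391.2 253.2]
[ 0.5062 -0.2637  0.0155] side px [334.3 292.1]
sides 0.20326093910553644 0.2011308690343862 0.299484339307704 0.2993884216292634
ctr [ 0.57905198 -0.09907833  0.0155    ] yaw 0.17626571929720036 0.1725155496328404
brackets [array([ 0.67913913, -0.08012507,  0.022     ]), array([ 0.47904236, -0.11678377,  0.022     ])] [ 0.57909075 -0.09845442  0.022     ]
tri corner [0.6518 0.0662 0.0147] 0.0027
tri corner [0.4544 0.0309 0.0067] 0.0015
tri corner [ 0.7031 -0.229   0.0135] 0.0038
tri corner [ 0.5066 -0.2644  0.0122] 0.0002
tin book -0.03667620692598603 0.08854552126218926 0.03970156788040269
tab book 0.0015313682404234433 -0.08641332226092903 0.1270700539196432
leaf angle 0.900784403801993 0.13915293358821096
mouse [ 0.523 -0.437  0.02 ]
charger [ 0.44  -0.363  0.02 ]
sculpt [0.64  0.407 0.02 ]
cup [0.525 0.54  0.02 ]
```

Pictures: the white tin with a green dot is at top (283,210) on the left page, its lid at z≈0.040. The purple decoy is off the book at (251,270). The book's centre is (0.579,-0.099), yaw 0.174, and its sides measure 0.20 x 0.30 as expected. The yellow tab is at radius 0.139, leaf angle ≈0.90. I'll approach with the jaws partly shut, so two fingertips push the tin without pinching it.

```bash
cat > plan.py <<'E'
import sys,numpy as np
from scipy.spatial.transform import Rotation as R
from workcell import status
C=np.array([.579,-.0985]);YAW=.174
X=np.array([np.cos(YAW),np.sin(YAW)]);Y=np.array([-X[1],X[0]])
def w(bx,by,tipz): return np.append(C+bx*X+by*Y,tipz+.1734)
RT=R.from_matrix(np.array([[X[0],-Y[0],0],[X[1],-Y[1],0],[0,0,-1]]))
def where():
    o=status.get_obs();p=o["position"];d=p[:2]-C
    r=(R.from_quat(o["ee_rot"]).inv()*RT).as_rotvec(degrees=True)
    print("t",round(float(o["clock"]),2),"book x,y,tip",(X@d).round(4),(Y@d).round(4),(p[2]-.1734).round(4),"rot left(tool,deg)",r.round(1),"F",o["ft_force"].round(1),"w",round(float(o["grip_width"]),2))
    return o
if __name__=="__main__":
    o=where()
    if len(sys.argv)>1:
        bx,by,tz,n=map(float,sys.argv[1:5]);n=int(n)
        p=o["position"];r=R.from_quat(o["ee_rot"]);T=w(bx,by,tz);rv=(r.inv()*RT).as_rotvec()
        for i in range(n):
            q=r*R.from_rotvec(rv*i/n);print((q.inv().apply((T-p)/n)/.05).round(2).tolist()+(np.degrees(rv)/n/5).round(2).tolist())
E
python3 plan.py -0.037 0.033 0.15 20
```

```text
t 0.1 book x,y,tip -0.2499 0.7436 0.2306 rot left(tool,deg) [ 0.   0.1 61. ] F [ 0.3  0.5 -0.4] w 1.0
[-0.52, 0.53, 0.08, 0.0, 0.0, 0.61]
[-0.49, 0.56, 0.08, 0.0, 0.0, 0.61]
[-0.46, 0.58, 0.08, 0.0, 0.0, 0.61]
[-0.43, 0.61, 0.08, 0.0, 0.0, 0.61]
[-0.39, 0.63, 0.08, 0.0, 0.0, 0.61]
[-0.36, 0.65, 0.08, 0.0, 0.0, 0.61]
[-0.33, 0.67, 0.08, 0.0, 0.0, 0.61]
[-0.29, 0.68, 0.08, 0.0, 0.0, 0.61]
[-0.25, 0.7, 0.08, 0.0, 0.0, 0.61]
[-0.21, 0.71, 0.08, 0.0, 0.0, 0.61]
[-0.18, 0.72, 0.08, 0.0, 0.0, 0.61]
[-0.14, 0.73, 0.08, 0.0, 0.0, 0.61]
[-0.1, 0.74, 0.08, 0.0, 0.0, 0.61]
[-0.06, 0.74, 0.08, 0.0, 0.0, 0.61]
[-0.02, 0.74, 0.08, 0.0, 0.0, 0.61]
[0.02, 0.74, 0.08, 0.0, 0.0, 0.61]
[0.06, 0.74, 0.08, 0.0, 0.0, 0.61]
[0.1, 0.74, 0.08, 0.0, 0.0, 0.61]
[0.14, 0.73, 0.08, 0.0, 0.0, 0.61]
[0.17, 0.72, 0.08, 0.0, 0.0, 0.61]
```

Call:
servo_tool(motion=[[[-0.52,0.53,0,0,0,0.6],[-0.49,0.56,0,0,0,0.6],[-0.46,0.58,0,0,0,0.6],[-0.43,0.61,0,0,0,0.6],[-0.39,0.63,0,0,0,0.6],[-0.36,0.65,0,0,0,0.6],[-0.33,0.67,0,0,0,0.6],[-0.29,0.68,0,0,0,0.6],[-0.25,0.7,0,0,0,0.6],[-0.21,0.71,0,0,0,0.6],[-0.18,0.72,0,0,0,0.6],[-0.14,0.73,0,0,0,0.6]]], jaw=165, force=20)

```text
clock: 1.3
position: [0.4052, 0.1788, 0.3995]
ee_rot: [0.956, 0.293, -0.004, 0.002]
ft_force: [0.8, -0.1, 0.6]
grip_width: 0.354
```

```bash
python3 plan.py -0.037 0.033 0.12 10
```

```text
t 1.3 book x,y,tip -0.1232 0.3032 0.2261 rot left(tool,deg) [ 0.1  0.5 24.1] F [ 0.8 -0.1  0.6] w 0.35
[-0.06, 0.56, 0.21, 0.0, 0.01, 0.48]
[-0.04, 0.57, 0.21, 0.0, 0.01, 0.48]
[-0.01, 0.57, 0.21, 0.0, 0.01, 0.48]
[0.01, 0.57, 0.21, 0.0, 0.01, 0.48]
[0.03, 0.57, 0.21, 0.0, 0.01, 0.48]
[0.06, 0.56, 0.21, 0.0, 0.01, 0.48]
[0.08, 0.56, 0.21, 0.0, 0.01, 0.48]
[0.1, 0.56, 0.21, 0.0, 0.01, 0.48]
[0.13, 0.55, 0.21, 0.0, 0.01, 0.48]
[0.15, 0.55, 0.21, 0.0, 0.01, 0.48]
```

Call:
servo_tool(motion=[[[-0.06,0.56,0.2,0,0,0.48],[-0.04,0.57,0.2,0,0,0.48],[-0.01,0.57,0.2,0,0,0.48],[0.01,0.57,0.2,0,0,0.48],[0.03,0.57,0.2,0,0,0.48],[0.06,0.56,0.2,0,0,0.48],[0.08,0.56,0.2,0,0,0.48],[0.1,0.56,0.2,0,0,0.48],[0.13,0.55,0.2,0,0,0.48],[0.15,0.55,0.2,0,0,0.48],[0,0,0,0,0,0]]])

```text
clock: 2.4
position: [0.5378, -0.0906, 0.2947]
ee_rot: [0.997, 0.075, -0.004, 0.003]
ft_force: [-0.1, 0.2, -0.2]
grip_width: 0.354
```

```bash
python3 plan.py -0.037 0.033 0.06 3;python3 - <<'E'
from workcell import cams
from h import *
c=cams.camera("side");cv2.imwrite("pics/s1.png",crop(c,200,140,400,290,4))
E
```

```text
t 2.4 book x,y,tip -0.0392 0.0149 0.1213 rot left(tool,deg) [ 0.3  0.5 -1.4] F [-0.1  0.2 -0.2] w 0.35
[0.02, -0.12, 0.41, 0.02, 0.03, -0.09]
[0.02, -0.12, 0.41, 0.02, 0.03, -0.09]
[0.02, -0.12, 0.41, 0.02, 0.03, -0.09]
```

View pics/s1.png

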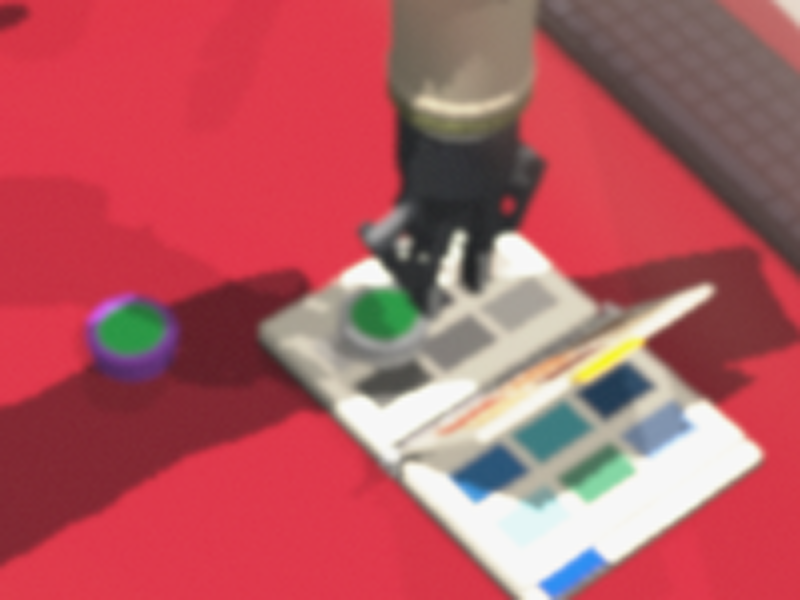

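The picture shows the two fingertips, at about (435,300) and (475,285) in the crop, above the left page on the spine side of the tin. The leaf is clear of them. I'll lower them now.

Call:
servo_tool(motion=[[[0.02,-0.12,0.4,0,0,-0.1],[0.02,-0.12,0.4,0,0,-0.1],[0.02,-0.06,0.4,0,0,-0.1],[0,0,0.3,0,0,0],[0,0,0,0,0,0]]])

```text
clock: 2.95
position: [0.5371, -0.0688, 0.2185]
ee_rot: [0.996, 0.093, -0.004, 0.001]
ft_force: [0.1, 0.7, 1.1]
grip_width: 0.35
```

```bash
python3 plan.py -0.037 0.030 0.022 2;python3 - <<'E'
from workcell import cams
from h import *
c=cams.camera("side");cv2.imwrite("pics/s2.png",crop(c,200,140,400,290,4))
E
```

```text
t 2.95 book x,y,tip -0.0361 0.0365 0.0451 rot left(tool,deg) [0.  0.4 0.7] F [0.1 0.7 1.1] w 0.35
[-0.01, 0.06, 0.23, 0.0, 0.04, 0.07]
[-0.01, 0.06, 0.23, 0.0, 0.04, 0.07]
```

View pics/s2.png

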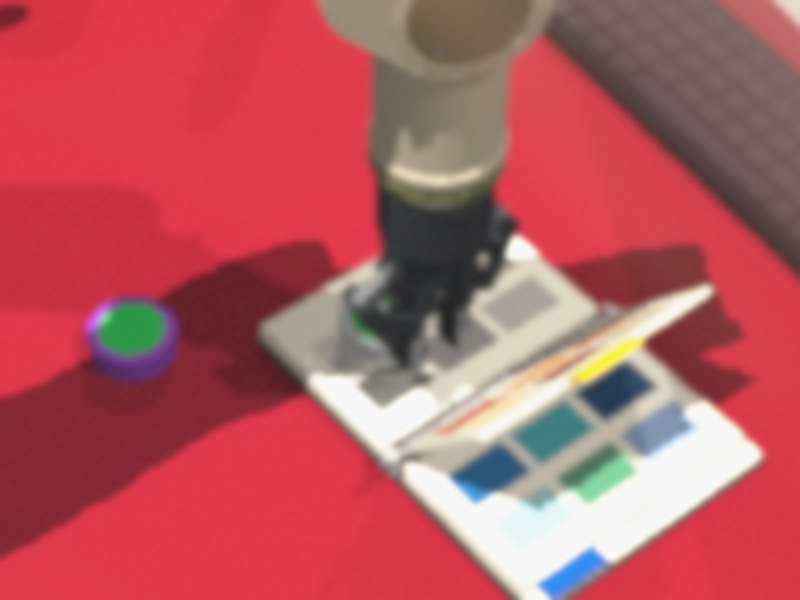

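The fingertips are at about (405,360) and (455,335) in the crop, beside the tin on its spine side. I'll back off slightly and go down to the tin's side height.

Call:
servo_tool(motion=[[[0,0.16,0,0,0,0],[0,0,0.2,0,0,0.1],[0,0,0.22,0,0,0],[0,0,0,0,0,0]]])

```text
clock: 3.4
position: [0.54, -0.0769, 0.1999]
ee_rot: [0.996, 0.089, -0.001, 0.0]
ft_force: [-0.3, 0.3, -0.0]
grip_width: 0.357
```

```bash
python3 plan.py -0.037 0.030 0.022 2
```

```text
t 3.4 book x,y,tip -0.0347 0.028 0.0265 rot left(tool,deg) [0.  0.1 0.2] F [-0.3  0.3 -0. ] w 0.36
[-0.02, -0.02, 0.05, 0.0, 0.01, 0.02]
[-0.02, -0.02, 0.05, 0.0, 0.01, 0.02]
```

Call:
servo_tool(motion=[[[-0.04,-0.05,0.1,0,0,0],[0,-0.15,0,0,0,0],[0,-0.15,0,0,0,0],[0,-0.15,0,0,0,0],[0,-0.15,0,0,0,0],[0,-0.15,0,0,0,0],[0,-0.15,0,0,0,0]]])

```text
clock: 4.1
position: [0.5288, -0.0268, 0.1947]
ee_rot: [0.996, 0.089, -0.001, 0.0]
ft_force: [0.7, -1.1, 0.7]
grip_width: 0.352
```

```bash
python3 plan.py ;python3 - <<'E'
from workcell import cams
from h import *
c=cams.camera("side");cv2.imwrite("pics/s3.png",crop(c,200,140,400,290,4))
c=cams.camera("top");cv2.imwrite("pics/t3.png",crop(c,220,130,400,280,4))
E
```

```text
t 4.1 book x,y,tip -0.037 0.0793 0.0213 rot left(tool,deg) [0.  0.1 0.2] F [ 0.7 -1.1  0.7] w 0.35
```

View pics/s3.png

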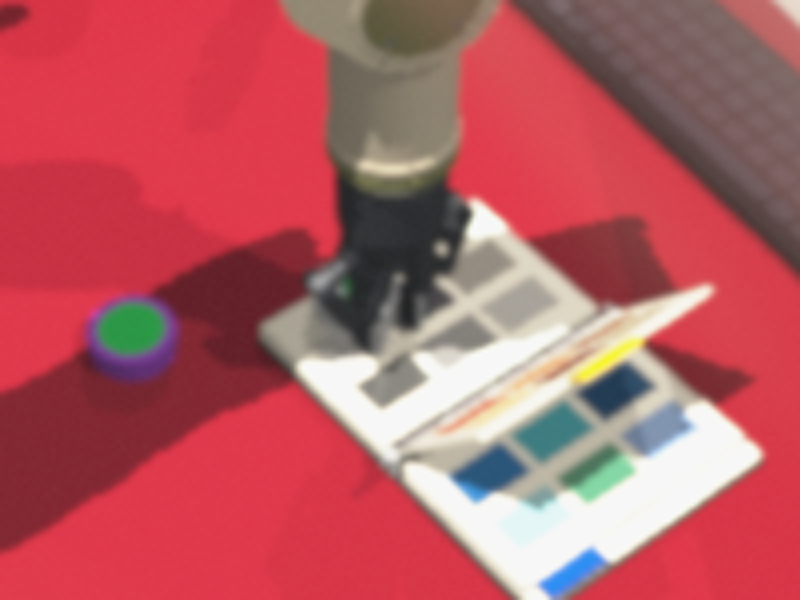

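View pics/t3.png

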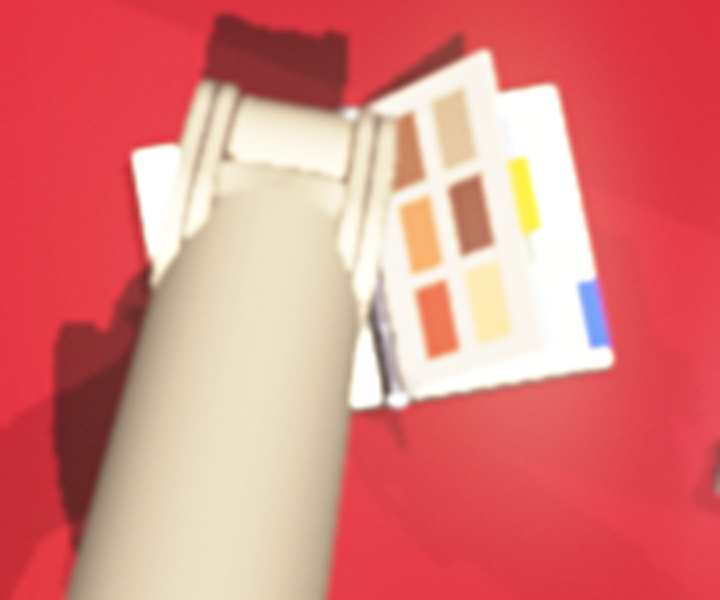

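The side picture shows the fingers at crop (375,320) moving with the tin toward the left edge. The book hasn't moved and the force is about 1 N. I'll continue over the edge.

Call:
servo_tool(motion=[[[0,-0.16,0,0,0,0],[0,-0.16,0,0,0,0],[0,-0.16,0,0,0,0],[0,-0.16,0,0,0,0],[0,-0.16,0,0,0,0],[0,-0.16,0,0,0,0],[0,-0.16,0,0,0,0],[0,-0.16,0,0,0,0],[0,-0.16,0,0,0,0],[0,0,0,0,0,0]]])

```text
clock: 5.2
position: [0.5151, 0.0508, 0.195]
ee_rot: [0.996, 0.089, -0.0, 0.0]
ft_force: [-0.8, 0.7, 1.6]
grip_width: 0.354
```

```bash
python3 plan.py ;python3 - <<'E'
from workcell import cams
from h import *
c=cams.camera("side");cv2.imwrite("pics/s4.png",crop(c,200,140,400,290,4))
E
```

```text
t 5.2 book x,y,tip -0.0371 0.1581 0.0216 rot left(tool,deg) [0.  0.1 0.3] F [-0.8  0.7  1.6] w 0.35
```

View pics/s4.png

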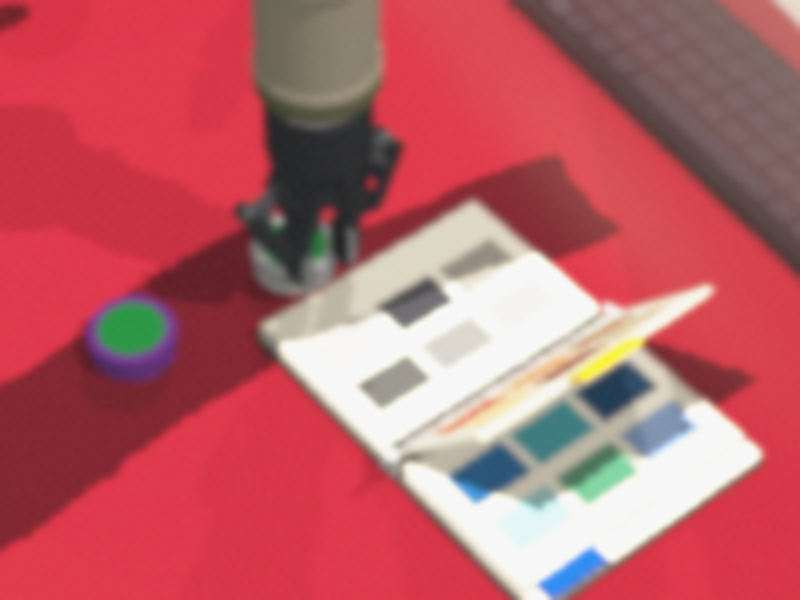

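The tin (side crop about (290,260)) has dropped beyond the book's left edge. I'll lift straight up and check that it lies flat.

Call:
servo_tool(motion=[[[0,0,-0.4,0,0,0],[0,0,-0.8,0,0,0],[0,0,-0.8,0,0,0],[0,0,-0.8,0,0,0],[0,0.3,-0.8,0,0,0],[0.3,0.8,-0.4,0,0,0],[0.2,0.8,0,0,0,0],[0.2,0.8,0,0,0,0],[0,0.8,0,0,0,0],[0,0.8,0,0,0,0],[0,0.8,0,0,0,0]]], jaw=255)

```text
clock: 6.35
position: [0.5978, -0.1979, 0.4028]
ee_rot: [0.996, 0.095, -0.0, -0.001]
ft_force: [1.6, -0.3, 0.7]
grip_width: 0.0
```

```bash
python3 plan.py 0 -0.135 0.2 4;python3 - <<'E'
from workcell import cams
from h import *
for n in("side","top"):
  c=cams.camera(n);np.savez(n+"5.npz",**c)
  hsv=cv2.cvtColor(c["color"],cv2.COLOR_RGB2HSV);m=cv2.inRange(hsv,(45,120,60),(85,255,255));k,l,st,ce=cv2.connectedComponentsWithStats(m)
  print(n,[(ce[i].round(1).tolist(),st[i].tolist()) for i in range(1,k) if st[i,4]>15])
cv2.imwrite("pics/s5.png",crop(load("side5"),200,140,400,290,4))
cv2.imwrite("pics/t5.png",crop(c,220,130,400,280,4))
E
```

```text
t 6.35 book x,y,tip 0.0013 -0.1011 0.2294 rot left(tool,deg) [-0.1  0.   0.9] F [ 1.6 -0.3  0.7] w 0.0
[-0.01, 0.17, 0.15, -0.0, 0.0, 0.04]
[-0.01, 0.17, 0.15, -0.0, 0.0, 0.04]
[-0.01, 0.17, 0.15, -0.0, 0.0, 0.04]
[-0.01, 0.17, 0.15, -0.0, 0.0, 0.04]
side [([273.2, 200.6], [267, 196, 14, 10, 111]), ([232.2, 221.8], [225, 216, 15, 12, 141])]
top [([245.1, 217.8], [238, 211, 15, 15, 182]), ([250.6, 269.5], [243, 262, 17, 16, 213])]
```

View pics/s5.png

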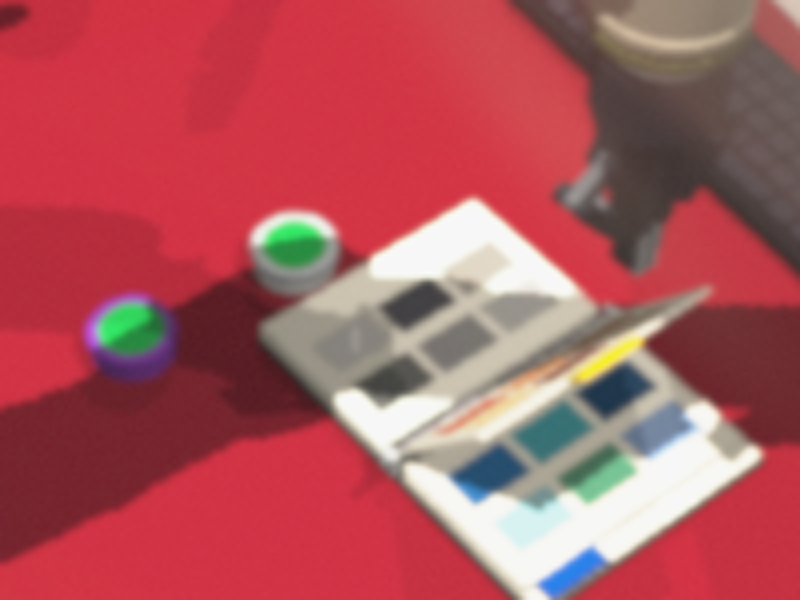

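View pics/t5.png

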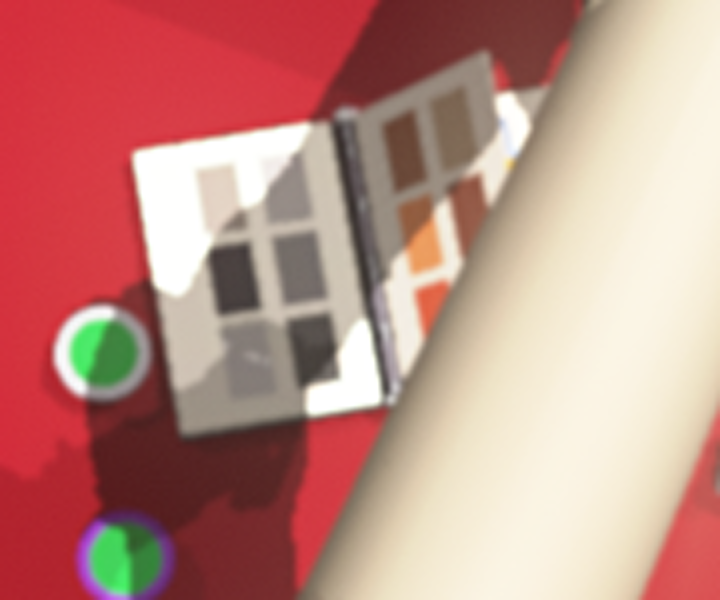

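Both views show the white tin flat on the desk left of the book, at top (245,218) and side (273,201), with a small gap. The book hasn't moved. The tool is now above the raised leaf, jaws shut. Next I go outside the tab and lower to z≈0.105.

Call:
servo_tool(motion=[[[0,0.4,0,0,0,0.1],[0,0.4,0,0,0,0],[0,0.15,0.2,0,0,0],[0,0,0.6,0,0,0],[0,0,0.6,0,0,0],[0,0,0.6,0,0,0],[0,0,0,0,0,0]]])

```text
clock: 7.15
position: [0.6037, -0.2521, 0.2958]
ee_rot: [0.996, 0.084, -0.002, 0.0]
ft_force: [0.1, 0.4, 0.0]
grip_width: -0.0
```

```bash
python3 plan.py 0 -0.145 0.105 2;python3 - <<'E'
from workcell import cams
from h import *
print("tin lid",*tri(load("side5"),(273.2,200.6),load("top5"),(245.1,217.8)))
c=cams.camera("side");cv2.imwrite("pics/s6.png",crop(c,220,150,420,300,4))
E
```

```text
t 7.15 book x,y,tip -0.0023 -0.1555 0.1224 rot left(tool,deg) [ 0.   0.2 -0.3] F [0.1 0.4 0. ] w -0.0
[0.02, -0.11, 0.17, 0.0, 0.02, -0.03]
[0.02, -0.11, 0.17, 0.0, 0.02, -0.03]
tin lid [0.50870649 0.08497586 0.02232228] 0.002580742596306711
```

View pics/s6.png

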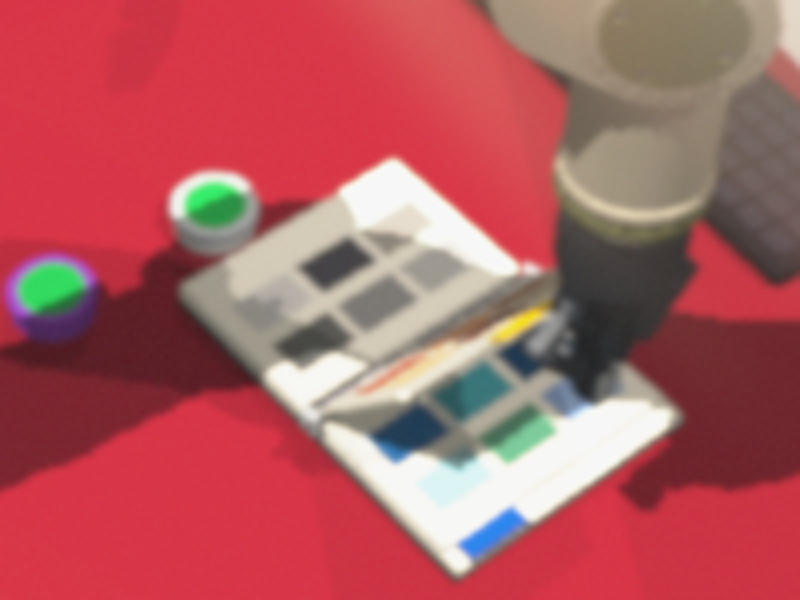

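The finger is outside and to the right of the yellow tab (side crop (590,385), tab at (525,322)), above the right page. The tin's lid is at z=0.0223, flat, about 11 mm clear of the cover. Now I lower slightly and push left.

Call:
servo_tool(motion=[[[0.05,0,0.2,0,0,0],[0,-0.2,0.15,0,0,0],[0,-0.3,0,0,0,0],[0,-0.3,0,0,0,0],[0,-0.3,0,0,0,0],[0,-0.3,0,0,0,0],[0,-0.3,0,0,0,0],[0,0,0,0,0,0]]])

```text
clock: 8.0
position: [0.5937, -0.1642, 0.2914]
ee_rot: [0.996, 0.084, 0.008, 0.006]
ft_force: [-0.9, 0.0, -0.4]
grip_width: -0.003
```

```bash
python3 plan.py ;python3 - <<'E'
from workcell import cams
from h import *
c=cams.camera("side");cv2.imwrite("pics/s7.png",crop(c,220,150,420,300,4))
E
```

```text
t 8.0 book x,y,tip 0.0031 -0.0672 0.118 rot left(tool,deg) [ 0.8 -0.9 -0.4] F [-0.9  0.  -0.4] w -0.0
```

View pics/s7.png

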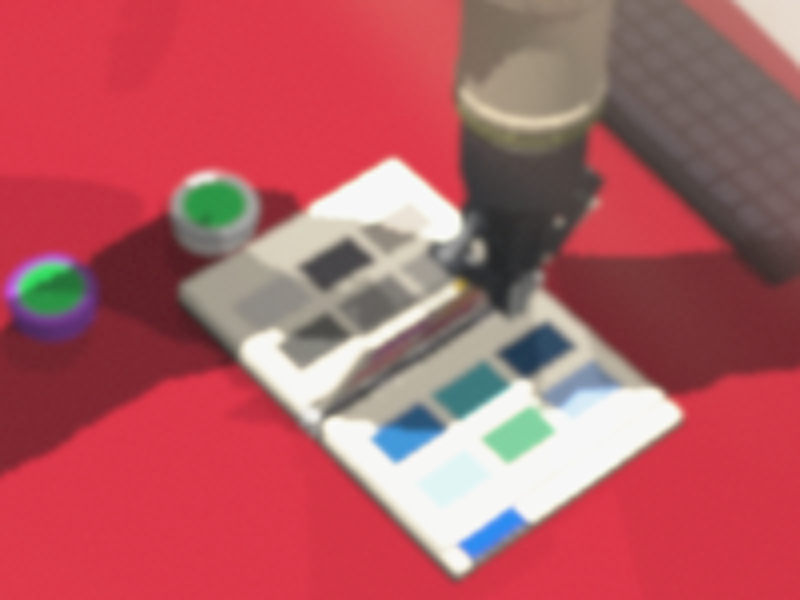

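The leaf is turning: the tab is at crop (465,285) against the finger and the leaf is at about 1.2 rad. The blue-tab leaf is still flat. I'll continue through upright.

Call:
servo_tool(motion=[[[0,-0.24,-0.05,0,0,0],[0,-0.24,-0.05,0,0,0],[0,-0.24,-0.05,0,0,0],[0,-0.24,-0.05,0,0,0],[0,-0.24,0,0,0,0],[0,0,0,0,0,0]]])

```text
clock: 8.65
position: [0.5821, -0.0981, 0.3027]
ee_rot: [0.996, 0.085, 0.009, 0.005]
ft_force: [-0.7, -0.1, 0.7]
grip_width: -0.002
```

```bash
python3 plan.py 0 0.028 0.124 3 ;python3 - <<'E'
from workcell import cams
from h import *
c=cams.camera("side");cv2.imwrite("pics/s8.png",crop(c,220,150,420,300,4))
E
```

```text
t 8.65 book x,y,tip 0.0031 -0.0002 0.1293 rot left(tool,deg) [ 0.7 -1.  -0.3] F [-0.7 -0.1  0.7] w -0.0
[-0.02, -0.19, 0.03, 0.05, -0.07, -0.02]
[-0.02, -0.19, 0.03, 0.05, -0.07, -0.02]
[-0.02, -0.19, 0.03, 0.05, -0.07, -0.02]
```

View pics/s8.png

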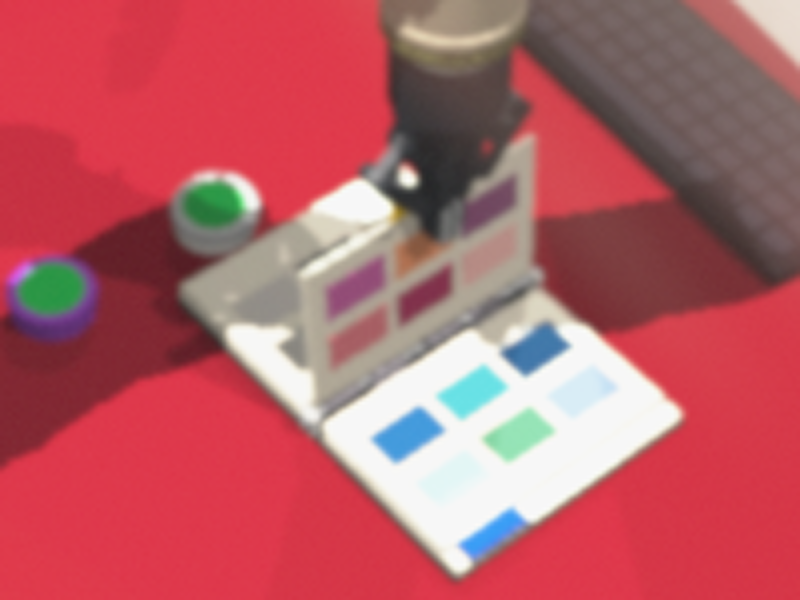

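The leaf is upright, its back with purple and red chips facing right, and the fingertip is near the tab at crop (445,220). Now I follow the arc down on the left.

Call:
servo_tool(motion=[[[0,-0.2,0.03,0.05,-0.07,0],[0,-0.2,0.03,0.05,-0.07,0],[0,-0.2,0.06,0.05,-0.07,0],[0,-0.22,0.12,0,0,0],[0,-0.22,0.12,0,0,0],[0,-0.22,0.14,0,0,0],[0,-0.17,0.2,0,0,0],[0,-0.17,0.2,0,0,0],[0,0,0,0,0,0]]])

```text
clock: 9.6
position: [0.5669, -0.0133, 0.2521]
ee_rot: [0.996, 0.084, -0.002, -0.0]
ft_force: [0.4, -0.9, 0.1]
grip_width: -0.002
```

```bash
python3 plan.py 0 0.095 0.06 3 ;python3 - <<'E'
from workcell import cams
from h import *
c=cams.camera("side");cv2.imwrite("pics/s9.png",crop(c,220,150,420,300,4))
E
```

```text
t 9.6 book x,y,tip 0.0029 0.086 0.0787 rot left(tool,deg) [-0.1  0.3 -0.3] F [ 0.4 -0.9  0.1] w -0.0
[-0.02, -0.06, 0.12, -0.0, 0.02, -0.02]
[-0.02, -0.06, 0.12, -0.0, 0.02, -0.02]
[-0.02, -0.06, 0.12, -0.0, 0.02, -0.02]
```

View pics/s9.png

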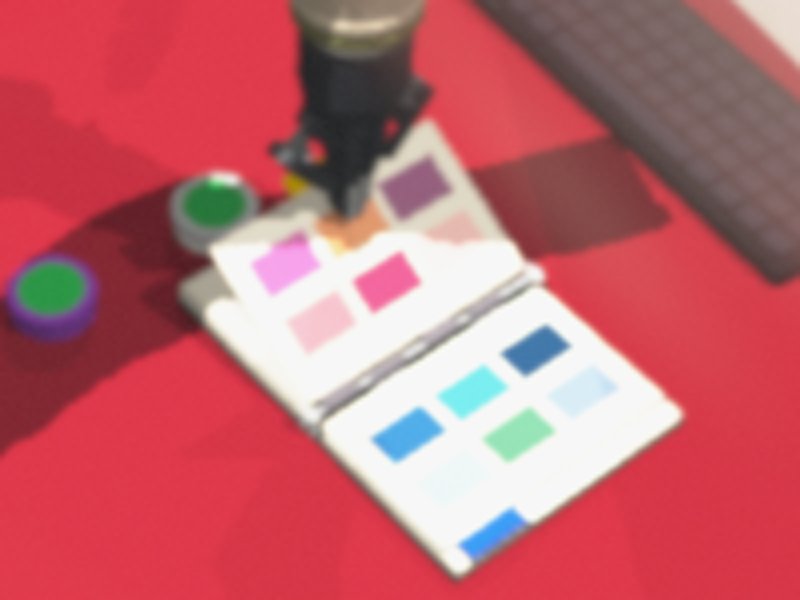

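The leaf now leans left past upright, at about 60° tilt, with the fingertip on its back near the tab at (345,205). I'll continue down.

Call:
servo_tool(motion=[[[0,-0.1,0.2,0,0,0],[0,-0.1,0.2,0,0,0],[0,-0.08,0.2,0,0,0],[0,-0.05,0.2,0,0,0],[0,-0.03,0.15,0,0,0],[0,0,0.1,0,0,0],[0,0,0,0,0,0]]])

```text
clock: 10.35
position: [0.5639, 0.0037, 0.1957]
ee_rot: [0.997, 0.083, -0.002, 0.0]
ft_force: [-0.2, -0.1, 0.2]
grip_width: 0.002
```

```bash
python3 plan.py 0 0.105 0.02 3
```

```text
t 10.35 book x,y,tip 0.0029 0.1032 0.0223 rot left(tool,deg) [ 0.   0.2 -0.5] F [-0.2 -0.1  0.2] w 0.0
[-0.02, -0.01, 0.02, 0.0, 0.01, -0.03]
[-0.02, -0.01, 0.02, 0.0, 0.01, -0.03]
[-0.02, -0.01, 0.02, 0.0, 0.01, -0.03]
```

Call:
servo_tool(motion=[[[0,0,0.04,0,0,0],[0,0,0.04,0,0,0],[0,0,0.03,0,0,0],[0,0,0.03,0,0,0]]])

```text
clock: 10.75
position: [0.5645, 0.003, 0.1932]
ee_rot: [0.997, 0.082, -0.002, -0.002]
ft_force: [-10.1, -0.1, 19.2]
grip_width: 0.0
```

```bash
python3 plan.py
```

```text
t 10.75 book x,y,tip 0.0033 0.1025 0.0198 rot left(tool,deg) [-0.2  0.2 -0.6] F [-10.1  -0.1  19.2] w 0.0
```

The tip is at 19.8 mm with 19 N of upward reaction, so the leaf is on its stop. I'll release and look.

Call:
servo_tool(motion=[[[0,0,-0.1,0,0,0],[0,0,-0.4,0,0,0],[0,0,-0.8,0,0,0],[0,0,-0.8,0,0,0],[0,0,-0.8,0,0,0],[0,-0.4,-0.8,0,0,0],[0,-0.8,-0.2,0,0,0],[0,-0.8,0,0,0,0],[0,-0.8,0,0,0,0],[0,-0.8,0,0,0,0],[0,-0.8,0,0,0,0],[0,-0.8,0,0,0,0]]])

```text
clock: 11.95
position: [0.5244, 0.2577, 0.4033]
ee_rot: [0.997, 0.073, 0.003, -0.003]
ft_force: [0.8, -0.2, -0.2]
grip_width: -0.001
```

Call:
servo_tool(motion=[[[0,-0.8,0,0,0,0],[0,-0.8,0,0,0,0],[0,-0.5,0,0,0,0],[0,0,0,0,0,0]]])

```text
clock: 12.35
position: [0.5052, 0.3719, 0.4044]
ee_rot: [0.997, 0.077, 0.003, -0.005]
ft_force: [0.6, 0.5, -1.1]
grip_width: -0.003
```

```bash
python3 plan.py; python3 - <<'E'
from workcell import cams
from h import *
for n,b in(("side",(220,150,420,300)),("top",(220,130,400,280))):
  c=cams.camera(n);np.savez(n+"9.npz",**c);cv2.imwrite(f"pics/{n}9.png",crop(c,*b,4));cv2.imwrite(f"pics/{n}9f.png",cv2.cvtColor(c["color"],cv2.COLOR_RGB2BGR))
  hsv=cv2.cvtColor(c["color"],cv2.COLOR_RGB2HSV)
  for nm,lo,hi in(("green",(45,120,60),(85,255,255)),("yellow",(22,120,120),(36,255,255))):
    m=cv2.inRange(hsv,lo,hi);k,l,st,ce=cv2.connectedComponentsWithStats(m)
    print(n,nm,[(ce[i].round(1).tolist(),int(st[i,4])) for i in range(1,k) if st[i,4]>8])
E
```

```text
t 12.35 book x,y,tip 0.0088 0.4761 0.231 rot left(tool,deg) [-0.5 -0.3 -1.1] F [ 0.6  0.5 -1.1] w -0.0
side green [([273.0, 200.5], 103), ([232.2, 221.7], 135)]
side yellow [([274.8, 63.6], 50), ([259.8, 94.0], 20), ([327.7, 106.6], 47), ([185.3, 124.3], 32), ([260.0, 129.5], 45), ([292.7, 205.0], 65)]
top green [([245.1, 217.8], 182), ([251.0, 269.4], 197)]
top yellow [([138.1, 87.9], 117), ([24.9, 101.2], 159), ([106.8, 158.3], 93), ([129.9, 176.4], 74), ([260.8, 201.7], 93)]
```

View pics/side9.png

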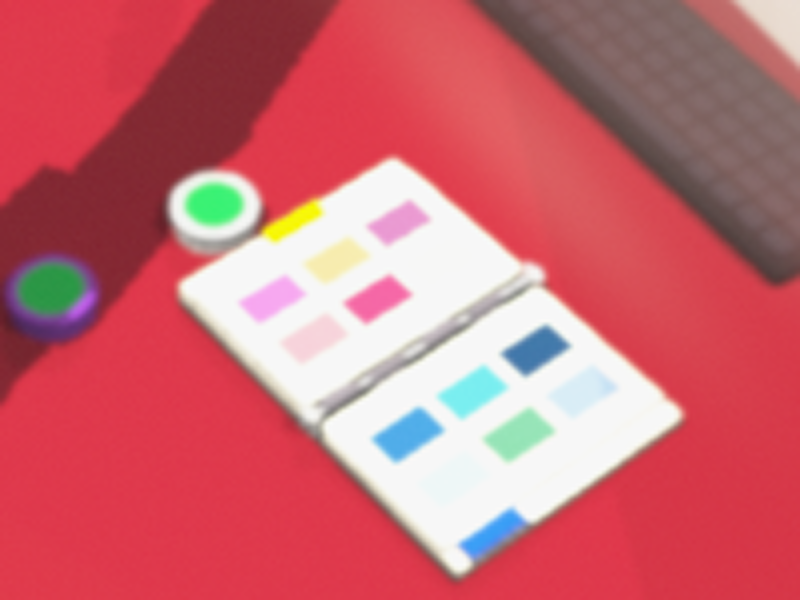

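View pics/top9f.png

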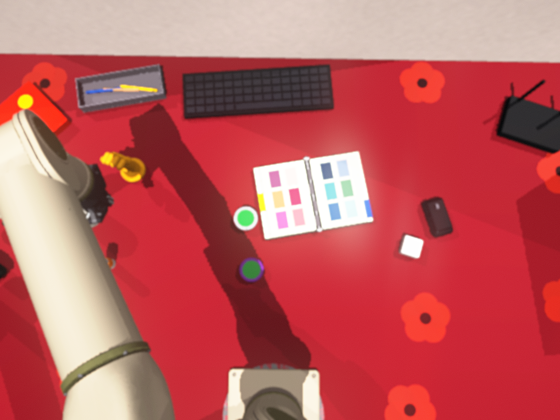

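```bash
python3 - <<'E'
from h import *
s,t=load("side9"),load("top9")
print("tab",*tri(s,(292.7,205.0),t,(260.8,201.7)));print("tin",*tri(s,(273,200.5),t,(245.1,217.8)))
t0=load("top0")
# book shift via bracket/right-page patch matching
for nm,(x0,y0,x1,y1) in {"BLcorner":(255,228,275,248),"spine bottom":(310,222,330,240),"blue tab":(358,195,380,230),"charger":(395,230,425,262)}.items():
    a,b=[cv2.cvtColor(c["color"],cv2.COLOR_RGB2GRAY)[y0:y1,x0:x1].astype(np.float32) for c in(t0,t)]
    print(nm,cv2.phaseCorrelate(a,b))
E
```

```text
tab [0.55280871 0.04371857 0.02116278] 0.0051216627319857645
tin [0.50835288 0.08499299 0.02300513] 0.0030812096338200326
BLcorner ((0.20800644861019357, -0.13066522693017824), 1.0028434666991233)
spine bottom ((0.5592093730043413, -0.26990875252693414), 0.9345948858393563)
blue tab ((-0.07350402701197112, -0.12340924616521676), 0.9780845675203536)
charger ((-0.03084604226980403, -0.07065733432770216), 0.9965710908174514)
```

The pictures show the leaf flat on the left page, yellow tab at top (261,202) with z≈0.021. The tin is flat beside the book, the blue-tab leaf and charger haven't moved, and the robot is clear.

```bash
python3 -c "
from workcell import order
print(order.hand_in())"
```

```text
the job is handed in; nothing more can be done
None
```

I pushed the tin off the left edge of the book, then turned the yellow-tab leaf over the spine and pressed it flat on the left-hand page. I used only fingertip pushes and handed the job in at about 12.5 s.

- **Tin:** it sits flat on the desk, about 11 mm clear of the cover. Its lid measures 22–23 mm high, matching its 22 mm height.
- **Leaf:** the tab measures 21 mm high, and about 20 mm was expected. The fingertip stopped at 19.8 mm while pressing with about 19 N, so the leaf is on its stop.
- **Book, blue-tab leaf and other things:** comparing the top pictures, the book's corner, the blue tab and the charger moved by less than 0.3 px. The patch at the spine's end differed by about 0.6 px (about 1.5 mm), probably because the raised leaf and its shadow are gone from it. I compared the mouse, sculpture, cup and glue stick only by eye, and the arm partly or wholly hid the last two in the final top picture.
- **Less certain:** the two camera rays for the tab missed each other by 5 mm. While pressing, I also saw a sideways force of about 10 N, but it did not visibly shift the book.

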